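Push a workpiece carrier between the guide blocks into its docking station

TASK

Push the blue workpiece carrier on the aluminium plate through the narrow gap between the two brown guide blocks and on until it rests flat against both black rubber pads of the stop rail. Slide it with the fingertips: never lift or tip it, and do not touch the connector that it carries. Leave the other loose things where they are.

Things in the scene. Friction and masses are not known exactly. Their poses are not given: they have to be found in the camera images.
- carrier: The blue workpiece carrier to be pushed: a loose flat block on a black sole, 80 mm long (its x), 90 mm wide (its y), 18 mm high, 0.25 to 0.55 kg, lying on the plate; a brown nest 44 x 36 x 6 mm on its top centre. Origin: centre of its underside. It starts with its centre 100 to 160 mm before gate, up to 25 mm to either side, its x turned up to 0.4 rad from the travel.
- connector: The small black connector clipped into the carrier's nest, 24 x 18 x 26 mm, fixed to the carrier. Origin: centre of its underside, 24 mm above the carrier's underside; its top is 50 mm above it. Not to be touched.
- gate (a point): Fixed point on the plate's top face, in the middle of the gap between the brown guide blocks. x: direction of travel, towards the stop rail; y: across the gap; z up. Blocks: x from -22 to +22 mm, 36 mm wide, 26 mm high (screw heads 3 mm more). The gap is 94 mm wide (y -47 to +47), with lead-in bevels at the entry that widen it to 106 mm (x -6 back to -22).
- fixture: The docking fixture, bolted down: aluminium plate on two 30 mm profiles, with guide blocks and stop rail on it. Origin: at table height, 42 mm straight below gate, same axes. The plate's top is 42 mm above the table and covers x from -230 to +140 mm, y from -130 to +130 mm.
- stop (a point): Fixed point on the plate's top face midway between the front faces of the two black rubber pads, 112 mm beyond gate, same axes. The pads cover y from 15 to 100 mm on either side, up to 19 mm above the plate; the aluminium stop rail behind is 240 mm long, 34 mm high. When the carrier is home its centre is 40 mm before this point, wholly out of the gap.
- spare_carrier: A second, equal carrier with connector (80 x 90 x 50 mm), parked on the table beside the plate. Origin: centre of its underside. Leave alone.
- spare_connector: A loose black connector 24 x 18 x 26 mm standing on the plate just outside one guide block. Origin: centre of its underside. Leave alone.
- vacuum_head: A brown vacuum gripper head with black plug and red suction cup lying on the table beside the plate, about 150 x 38 x 38 mm along its x. Origin: on the table under its middle. Leave alone.
- wrench: A steel wrench, 150 mm long, lying on the table on the robot's side of the plate. Origin: on the table under its middle. Leave alone.
Not all that is in view belongs to the job. Leave any green or white look-alike of the carrier alone.

How it is judged:
On the way:
1. the carrier slides through the gap between the guide blocks (x of carrier in the frame of gate between -0.03 and 0.03 m and y of carrier in the frame of gate between -0.006 and 0.006 m and z of carrier in the frame of gate below 0.004 m and angle between the x axis of carrier and the x axis of gate, either way round below 0.15 rad), for 0.1 s.
At the end, for the whole second after the job is handed in: The carrier lies at rest on the plate beyond the gap, its front face within 3 mm of the pads, square to them within 0.05 rad and within 10 mm of the gap's centre line (x of carrier in the frame of stop between -0.043 and -0.037 m and y of carrier in the frame of gate between -0.01 and 0.01 m and z of carrier in the frame of gate between -0.003 and 0.003 m and angle between the x axis of carrier and the x axis of gate, either way round below 0.05 rad and linear speed of carrier below 0.01 m/s); the robot touches nothing.
It fails at once if the carrier is lifted (more than 6 mm off the plate) (z of carrier in the frame of gate above 0.006 m).
It fails at once if the carrier is tipped or falls off the plate (angle between carrier's own z axis and vertical above 0.12 rad or z of carrier in the frame of gate below -0.01 m).
It fails at once if the connector on the carrier is touched by the robot (contact force between any of the fingers, the arm and connector above 0.5 N).
It fails at once if another loose thing (parked carrier, loose connector, vacuum head or wrench) is moved more than 12 mm (distance of any of spare_carrier, spare_connector, vacuum_head, wrench from where it was at the start of the episode above 0.012 m).
It also fails if it takes over 64 s, if anything falls off the work surface, if the arm or the gripper's body presses on something with over 40 N, if the wrist force passes 120 N, or if a joint passes its speed limit or range.

ROBOT

A 7-joint arm with a two-finger parallel gripper is mounted at the origin on the work surface. World frame = base frame: x ahead of the robot, y to its left, z up, the work surface at z = 0. Lengths are in m, angles in rad, forces in N, time in s.
With the tool pointing down it reaches from about 0.35 to 0.9 m from the base axis. Payload 8.1 kg.
Tool frame: the origin (TCP) lies at the centre of the arm's flange, where the gripper is bolted on; the fingertips stand 178 mm ahead of it and the grasp point (between the pads) lies 159 mm ahead of it; z points along the fingers, y is the line along which they close (so a half turn about z gives the same grasp; the last joint's range is limited). The gripper opens to 92 mm and grips with 3 to 60 N. Pads are 19 mm wide; open, the fingers measure 130 mm over their backs; the gripper's body (75 mm by 190 mm) begins 47 mm behind the grasp point.
Start: joints at [-1.238, 0.434, 0.025, 1.573, -0.012, 1.134, -0.075], TCP at [0.264, 0.567, 0.405] pointing down, gripper open.
Joint ranges: [-2.62, 2.62], [-0.44, 2.09], [-1.27, 1.32], [0.08, 2.57], [-1.32, 4.46], [0.12, 2], [-2.74, 2.74]. Speed limits (rad/s): [2.22, 2.22, 3.01, 3.01, 3.14, 3.14, 3.14].

INTERFACE

Orientations are given as a rotation vector (axis times angle).
In Python, from cell import arm gives the robot as it stands. The module is installed in compiled form; this text tells all that it offers.
- The arm moves only by the shell command python3 -m inch 'ROWS' [FORCE]. ROWS is text: rows parted by semicolons, each of 5 numbers parted by spaces: the shift along the tool's x, y, z in m, then the turn about the tool's z in rad, then the finger opening in m, from 0 to 0.0918. In form: x y z roll fingers; .... A call has 1 to 5 rows; each row is the pose to reach, as a shift and turn from the pose commanded when the call began, along the tool's axes at that moment; what a row does not reach only later rows make up. A row lasts 1/10 s, in which the tool goes at most 50 mm and 8.59 degrees, less where a joint would pass 70% of its speed; a pose out of reach is approached as far as the arm can. A call with a gripper value outside its range is refused whole. The fingers move at their own pace and stop on an object; FORCE is the grip in N (left out, the last holds). Time passes only in rows, so rows that repeat a pose let the fingers close. It gives the time, the measured TCP pose, the force, the opening and the grip force at its end, in the units of the state.
- arm.observe(): the state, without advancing time (a new reading comes with each control period).
- arm.get_image(name): name is "scene" or "top" or "wrist"; returns the picture (420x560x3 uint8, red, green, blue); there is no depth.
- arm.get_calibration(name): a dict with "intrinsics" (3x3 intrinsics, pixels), "pose" (4x4, takes a point from camera to world coordinates). Camera axes: x right, y up, looking along -z (the intrinsics and any distortion apply to the point x, -y, -z); pixel columns grow to the right and rows downward; lengths in m; the calibration is good to about 2 mm. A picture is of the moment at which its call begins: read the wrist's pose just before it. get_calibration takes no time and is no camera call; for the wrist camera it gives the pose at the moment of the call.
- arm.sign_off(): hands the job in; it is judged then, once.
Trained networks look in the newest picture that a camera, given by its name, has taken for a name from the list of things; names that differ only in an ending like _2 or _b are one class to them, and where a whole thing is asked for, a point or a joint stands for the part that bears it (a point fixed in the world has none). Each returns a list of dicts, best first, with "conf" (0 to 1); they miss things now and then, are a little off and sometimes report something else, mostly with a low value. They report only what shows in the picture. A call takes as long as a camera call. They do not tell look-alikes from the thing itself.
- arm.look_for(camera, query): "point" ([row, column] in pixels, amid what is visible of it).
- arm.silhouettes(camera, query): "region" (420x560 bool, what is visible of it) and "point" ([row, column] in pixels, amid what is visible of it).
- arm.place_of(camera, query): "point" ([row, column] in pixels: a listed point, or the origin of a listed thing).
The state is a dict: "clock": time; "joints": joint angles; "dq": joint speeds; "joint_efforts": joint torques, N m; "position": TCP position; "ee_rot": TCP orientation; "force": force on the tool from outside, world axes, zero at the start; "ft_torque": the same for the moment, N m; "width": opening from 0.0 (shut) to 1.0 (fully open); "gripper_force": force on a finger pad.
Only numpy, scipy, OpenCV 4.12 (cv2) and the standard library are available. Lean on these libraries where they do the work, as an engineer would, in place of code of your own. Each camera call takes 0.05 s, during which the arm holds its last target. There are 200 camera calls.

## Working session

There is one attempt and no reset: what is moved stays moved. The work goes in short steps, Python scripts to look and compute and a shell command to move; the robot and the scene stay as the last step left them, time stands still between calls to the robot, and variables do not carry over. Pictures are saved under pics/ and viewed, at most 10 in all, crops included, and the job is handed in when it is done.

```bash
mkdir -p pics; cat > h.py <<'E'
import numpy as np, cv2
from cell import arm
def cam(n):
    c=arm.get_calibration(n); return np.array(c["intrinsics"]),np.array(c["pose"])
def ray(n,pt,z):
    K,P=cam(n); d=np.linalg.inv(K)@np.array([pt[1],pt[0],1.]); d=P[:3,:3]@np.array([d[0],-d[1],-d[2]])
    o=P[:3,3]; return o+d*(z-o[2])/d[2]
def proj(n,X):
    K,P=cam(n); p=P[:3,:3].T@(np.array(X)-P[:3,3]); p=K@np.array([p[0],-p[1],-p[2]]); return p[:2]/p[2]
def snap(n,f):
    im=arm.get_image(n); cv2.imwrite('pics/'+f,im[:,:,::-1]); return im
E
python3 - <<'E'
from h import *
np.set_printoptions(precision=4,suppress=True)
s=arm.observe(); print(s)
for n in("top","scene"):
    snap(n,n+'0.png'); print(n,arm.get_calibration(n))
    for q,z in(("carrier",.042),("gate",.042),("stop",.042),("connector",.066),("spare_connector",.042),("spare_carrier",0)):
        for r in arm.place_of(n,q)[:3]: print(n,q,round(r["conf"],2),np.round(r["point"],1),ray(n,r["point"],z))
E
ls
```

```text
{'clock': 0.0, 'joints': array([-1.2376,  0.4353,  0.025 ,  1.5741, -0.0116,  1.134 , -0.0751]), 'dq': array([-0.0013,  0.0002,  0.0001,  0.0022,  0.0012,  0.0009, -0.0002]), 'joint_efforts': array([ -0.    , -66.784 ,   0.985 , -31.4459,  -0.0606,   0.0422,
         0.0001]), 'position': array([0.2638, 0.5664, 0.4039]), 'ee_rot': array([-0.6793, -3.0671,  0.0024]), 'force': array([ 0.1602, -0.3024, -0.5291]), 'ft_torque': array([ 0.0456, -0.02  ,  0.0453]), 'gripper_force': 0.0, 'width': 0.9952484128274692}
top {'intrinsics': array([[527.7655,   0.    , 277.5891],
       [  0.    , 527.7655, 217.9377],
       [  0.    ,   0.    ,   1.    ]]), 'pose': array([[ 0.0199,  0.9827, -0.1841,  0.4341],
       [-0.9996,  0.0236,  0.0181, -0.0017],
       [ 0.0222,  0.1836,  0.9827,  1.0132],
       [ 0.    ,  0.    ,  0.    ,  1.    ]])}
top carrier 0.96 [271.7 292.1] [ 0.5161 -0.0483  0.042 ]
top carrier 0.94 [351.3 399.7] [ 0.3775 -0.2439  0.042 ]
top carrier 0.24 [265.4 214.4] [0.5245 0.0946 0.042 ]
top gate 0.85 [261.1 210.7] [0.5323 0.1017 0.042 ]
top stop 0.72 [252.5 154.3] [0.5459 0.2
[... 593 characters left out ...]

       [ 0.    ,  0.    ,  0.    ,  1.    ]])}
scene carrier 0.93 [291.5 202.3] [ 0.588  -0.2578  0.042 ]
scene carrier 0.92 [250.3 146.8] [ 0.4076 -0.2714  0.042 ]
scene carrier 0.61 [217.1 243. ] [ 0.5095 -0.0465  0.042 ]
scene gate 0.9 [186.9 288.7] [0.5295 0.104  0.042 ]
scene gate 0.41 [222.7 373. ] [0.7622 0.1579 0.042 ]
scene stop 0.82 [168.2 320. ] [0.5489 0.2097 0.042 ]
scene connector 0.63 [289.  199.8] [ 0.591 -0.264  0.066]
scene connector 0.47 [244.9 144.5] [ 0.4075 -0.2718  0.066 ]
scene connector 0.4 [214.1 245.6] [ 0.5213 -0.0473  0.066 ]
scene spare_connector 0.61 [161.3 272.9] [0.4373 0.143  0.042 ]
scene spare_carrier 0.67 [264.9 321.7] [ 0.7307 -0.0008  0.    ]
h.py
pics
```

View pics/top0.png

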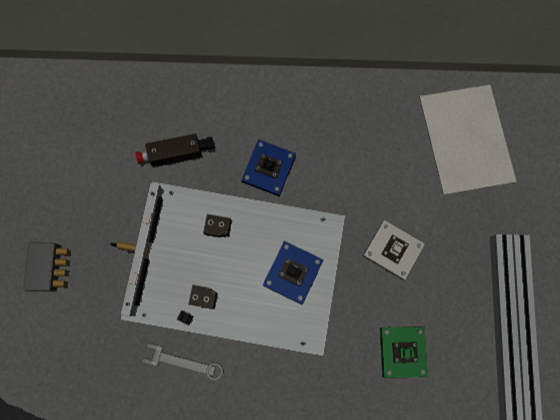

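View pics/scene0.png

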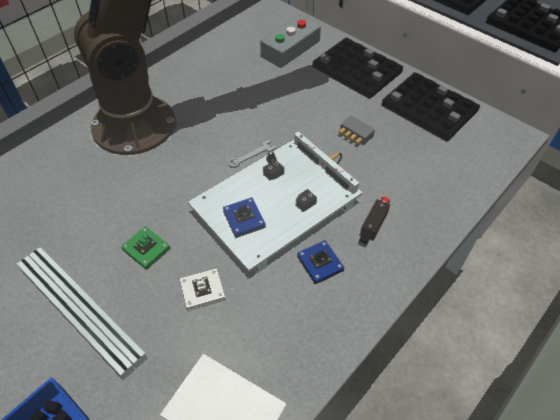

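The top view shows the carrier at about (col 292, row 272), the gate at (210, 261), the stop at (154, 252) and the loose connector at (185, 317). Green and white look-alikes are off the plate. Next I'll measure the poses by rectifying onto known planes.

```bash
cat >> h.py <<'E'
def rect(n,im,z,s=2.0,x0=.3,y0=-.25,w=.5,hh=.5):
    # output pixel (u,v): X=x0+v/s/1000, Y=y0+u/s/1000
    W=int(w*1000*s);H=int(hh*1000*s)
    wp=[(x0,y0,z),(x0+w,y0,z),(x0+w,y0+hh,z),(x0,y0+hh,z)]
    src=np.float32([proj(n,p) for p in wp]); dst=np.float32([((p[1]-y0)*1000*s,(p[0]-x0)*1000*s) for p in wp])
    return cv2.warpPerspective(im,cv2.getPerspectiveTransform(src,dst),(H,W),flags=cv2.INTER_CUBIC)
def box(mask,s=2.0,x0=.3,y0=-.25):
    n,l,st,c=cv2.connectedComponentsWithStats(mask.astype(np.uint8)); out=[]
    for i in range(1,n):
        if st[i,4]<4000: continue
        (u,v),(a,b),t=cv2.minAreaRect(cv2.findContours((l==i).astype(np.uint8),0,1)[0][0] if 0 else np.argwhere(l==i)[:,::-1].astype(np.float32))
        out.append((x0+v/s/1000,y0+u/s/1000,a/s,b/s,t))
    return out
def blue(r):
    r=r.astype(int); return (r[:,:,2]>r[:,:,0]*1.6+10)&(r[:,:,2]>r[:,:,1]*1.35)
E
python3 - <<'E'
from h import *
np.set_printoptions(precision=4,suppress=True)
for n in("top","scene"):
    im=cv2.imread('pics/'+n+'0.png')[:,:,::-1].copy()
    for b in box(blue(rect(n,im,.060))): print(n,"blue",np.round(b,4))
    g=rect(n,im,.042); g=cv2.morphologyEx((g.min(2)>110).astype(np.uint8),cv2.MORPH_OPEN,np.ones((9,9)))
    for b in box(g): print(n,"plate",np.round(b,4))
r=rect("top",cv2.imread('pics/top0.png'),.042,s=2); cv2.imwrite('pics/r0.png',r[100:700,100:900])
E
```

```text
top blue [ 0.5139 -0.0488 79.0104 88.8181 24.6674]
top blue [ 0.7094 -0.     77.0974 87.7035 20.0631]
top plate [  0.5237   0.0538 363.3721 259.8211   8.8264]
top plate [  0.5559   0.2329  15.8588 202.3824   8.7974]
top plate [ 0.5652 -0.2332 75.9753 76.9546 30.0686]
scene blue [ 0.516  -0.0508 78.4253 88.7932 24.7273]
scene blue [ 0.7407 -0.0243 78.1737 90.092  19.9831]
scene plate [  0.5498  -0.0003 499.5    499.5     90.    ]
```

View pics/r0.png

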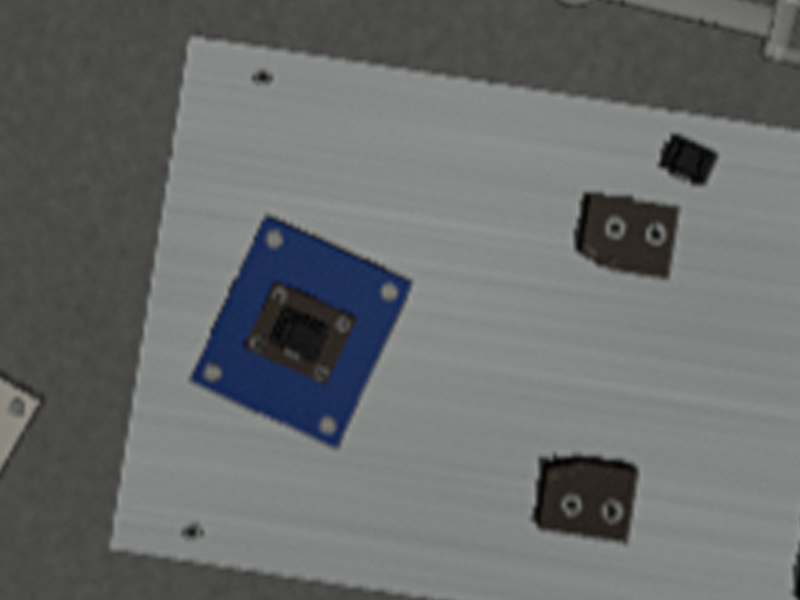

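```bash
cat >> h.py <<'E'
from scipy.spatial.transform import Rotation as Ro
def to(x,y,z,deg):
    "shift in tool axes to TCP target; deg: tool y direction, from world +Y towards +X"
    s=arm.observe(); R=Ro.from_rotvec(s["ee_rot"]).as_matrix(); ya=np.degrees(np.arctan2(R[0,1],R[1,1]))
    d=R.T@(np.array([x,y,z])-s["position"]); dr=np.radians(deg-ya)  # tool z down: +roll turns +Y towards +X
    print("t",round(s["clock"],2),"pos",s["position"].round(4),"ydeg",round(ya,2),"tilt",R[:,2].round(4)); print("shift",d.round(4),"roll",round(dr,4),"F",np.round(s["force"],1))
E
python3 -c "
from h import *
to(.515,-.050,.33,24.7)"
```

```text
t 0.7 pos [0.2639 0.5666 0.4048] ydeg 24.97 tilt [ 0.e+00  1.e-04 -1.e+00]
shift [-0.488  -0.4529  0.0747] roll -0.0048 F [-0.4  0.1  0.2]
```

```bash
python3 -m inch '-0.033 -0.03 0 0 0.0918; -0.065 -0.06 0 0 0.0918; -0.098 -0.091 0 0 0.0918; -0.13 -0.12 0 0 0.0918; -0.163 -0.151 0 0 0.0918'; python3 -m inch '-0.033 -0.03 0 0 0.0918; -0.065 -0.06 0 0 0.0918; -0.098 -0.091 0 0 0.0918; -0.13 -0.12 0 0 0.0918; -0.163 -0.151 0 0 0.0918'; python3 -m inch '-0.033 -0.03 0.01 0 0.0918; -0.065 -0.06 0.03 0 0.0918; -0.098 -0.091 0.05 0 0.0918; -0.13 -0.12 0.07 0 0.0918; -0.163 -0.151 0.075 0 0.0918'
python3 -c "
from h import *
to(.515,-.050,.33,24.7)"
```

```text
clock: 1.2
position: [0.3483, 0.3593, 0.4049]
ee_rot: [0.679, 3.067, 0.001]
force: [1.5, 0.7, 1.0]
width: 1.001
gripper_force: 0.0
clock: 1.7
position: [0.4322, 0.1536, 0.4051]
ee_rot: [0.679, 3.067, 0.001]
force: [1.5, 0.4, -0.5]
width: 1.001
gripper_force: 0.0
clock: 2.2
position: [0.5157, -0.0518, 0.328]
ee_rot: [-0.678, -3.065, 0.001]
force: [0.4, 0.9, 0.7]
width: 1.0
gripper_force: 0.0
t 2.2 pos [ 0.5157 -0.0518  0.328 ] ydeg 24.93 tilt [-2.3e-03  1.0e-04 -1.0e+00]
shift [ 0.0014  0.0014 -0.002 ] roll -0.004 F [0.4 0.9 0.7]
```

Check with the wrist camera before descending.

```bash
python3 - <<'E'
from h import *
im=snap("wrist","w0.png"); 
for b in box(blue(rect("wrist",im,.060))): print(np.round(b,4))
to(.515,-.050,.224,24.7)
for q in("gate","carrier"):
    for r in arm.place_of("wrist",q)[:2]: print(q,r["conf"],r["point"],ray("wrist",r["point"],.042))
E
```

```text
[ 5.19700e-01 -5.71000e-02  7.91792e+01  9.05529e+01  2.51531e+01]
t 2.25 pos [ 0.5175 -0.0598  0.3286] ydeg 25.38 tilt [ 7.0e-04 -4.8e-03 -1.0e+00]
shift [0.0067 0.0082 0.1046] roll -0.0119 F [ 3.  -7.3  0.2]
gate 0.91 [138.5, 489.2] [0.53880379 0.09783896 0.042     ]
gate 0.56 [354.6, 418.7] [ 0.69019505 -0.00685665  0.042     ]
carrier 0.67 [208.5, 286.1] [ 0.5235451  -0.04975214  0.042     ]
carrier 0.43 [137.4, 491.2] [0.53776376 0.10325011 0.042     ]
```

View pics/w0.png

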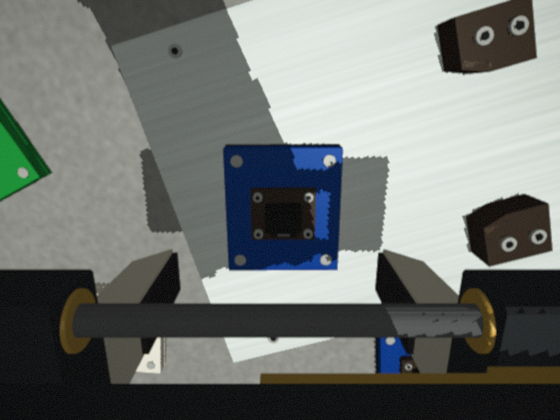

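The picture shows the carrier between the fingers, squared to the tool at about (283, 207), but the arm was still swinging. I'll let it settle and measure again.

```bash
python3 -m inch '0 0 0 0 0.0918; 0 0 0 0 0.0918; 0 0 0 0 0.0918;0 0 0 0 0.0918;0 0 0 0 0.0918'; python3 - <<'E'
from h import *
to(.515,-.050,.224,24.7)
im=arm.get_image("wrist")
for b in box(blue(rect("wrist",im,.060))): print(np.round(b,4))
for r in arm.place_of("wrist","gate")[:1]: print(r["conf"],r["point"],ray("wrist",r["point"],.042))
to(.515,-.050,.224,24.7)
E
```

```text
clock: 2.85
position: [0.5158, -0.0499, 0.3299]
ee_rot: [0.678, 3.067, 0.0]
force: [0.8, 0.2, -0.5]
width: 1.0
gripper_force: 0.0
t 2.85 pos [ 0.5158 -0.0499  0.3299] ydeg 24.91 tilt [ 4.e-04  2.e-04 -1.e+00]
shift [ 0.0007 -0.0005  0.1059] roll -0.0037 F [ 0.8  0.2 -0.5]
[ 5.16800e-01 -4.81000e-02  7.88925e+01  9.01863e+01  2.48804e+01]
0.7 [138.8, 483.8] [0.53541162 0.10277497 0.042     ]
t 2.95 pos [ 0.5158 -0.0502  0.3298] ydeg 24.94 tilt [ 2.e-04  1.e-04 -1.e+00]
shift [ 0.0009 -0.0002  0.1058] roll -0.0042 F [-0.7  0.1  0.6]
```

```bash
python3 -m inch '0 0.001 0.03 0 0.0918; 0 0.001 0.06 0 0.0918; 0 0.001 0.085 0 0.0918; 0 0.001 0.1 0 0.0918; 0 0.001 0.105 0 0.0918'; python3 -m inch '0 0 0 0 0.0918; 0 0 0 0 0.0918; 0 0 0 0 0.085; 0 0 0 0 0.08; 0 0 0 0 0.075' 8;  python3 -m inch '0 0 0 0 0.07; 0 0 0 0 0.07; 0 0 0 0 0.07; 0 0 0 0 0.07; 0 0 0 0 0.07'
python3 -c "
from h import *
to(.515,-.050,.224,8.8)"
```

```text
clock: 3.45
position: [0.5157, -0.0495, 0.2232]
ee_rot: [-0.679, -3.065, 0.001]
force: [-0.4, 0.4, 0.5]
width: 1.004
gripper_force: 0.0
clock: 3.95
position: [0.5167, -0.0494, 0.2255]
ee_rot: [0.679, 3.066, 0.001]
force: [0.1, 1.6, 5.7]
width: 0.872
gripper_force: 8.0
clock: 4.45
position: [0.5167, -0.0494, 0.2254]
ee_rot: [0.679, 3.066, 0.001]
force: [-0.2, 1.4, 6.8]
width: 0.873
gripper_force: 8.0
t 4.45 pos [ 0.5167 -0.0494  0.2254] ydeg 24.96 tilt [ 1.5e-03  4.0e-04 -1.0e+00]
shift [ 0.0013 -0.0013  0.0014] roll -0.2821 F [-0.2  1.4  6.8]
```

```bash
python3 -m inch '0 0 -0.001 -0.03 0.07; 0 0 -0.001 -0.09 0.07; 0 0 -0.001 -0.16 0.07; 0 0 -0.001 -0.23 0.07; 0 0 -0.001 -0.282 0.07'; python3 -m inch '0 0 0 0 0.07; 0 0 0 0 0.07'
python3 -c "
from h import *
to(.521,.013,.2255,8.8)"
```

```text
clock: 4.95
position: [0.5161, -0.0498, 0.2255]
ee_rot: [-0.236, -3.132, 0.0]
force: [0.6, 0.2, -3.4]
width: 0.87
gripper_force: 8.0
clock: 5.15
position: [0.5159, -0.0498, 0.2255]
ee_rot: [-0.243, -3.131, 0.0]
force: [0.4, -0.5, -1.6]
width: 0.864
gripper_force: 8.0
t 5.15 pos [ 0.5159 -0.0498  0.2255] ydeg 8.88 tilt [-9.e-04 -0.e+00 -1.e+00]
shift [0.0047 0.0628 0.    ] roll -0.0015 F [ 0.4 -0.5 -1.6]
```

```bash
python3 -m inch '0 0.008 0 0 0.07; 0.001 0.023 0 0 0.07; 0.002 0.038 0 0 0.07; 0.004 0.053 0 0 0.07; 0.005 0.063 0 0 0.07'; python3 -m inch '0 0 0 0 0.07; 0 0 0 0 0.07; 0 0 0 0 0.07'
python3 - <<'E'
from h import *
to(.521,.013,.2255,8.8)
im=snap("wrist","w1.png")
for b in box(blue(rect("wrist",im,.060))): print(np.round(b,4))
# fixture-aligned crop: rotate rectified z=.068 image so travel is right
r=rect("wrist",im,.068); M=cv2.getRotationMatrix2D((2*(.013+.25)*1000,2*(.521-.3)*1000),8.8,1.0)
r=cv2.warpAffine(r,M,(1000,1000)); cv2.imwrite('pics/r1.png',r[442-250:442+250,526-250:526+450,::-1])
for r in arm.place_of("wrist","gate")[:1]: print(r["conf"],r["point"],ray("wrist",r["point"],.042))
E
```

```text
clock: 5.65
position: [0.521, 0.0161, 0.2256]
ee_rot: [-0.238, -3.132, -0.001]
force: [0.3, 0.1, -4.4]
width: 0.873
gripper_force: 8.0
clock: 5.95
position: [0.521, 0.0127, 0.2258]
ee_rot: [0.243, 3.132, -0.001]
force: [-0.1, -0.7, -5.1]
width: 0.869
gripper_force: 8.0
t 5.95 pos [0.521  0.0127 0.2258] ydeg 8.87 tilt [ 0.e+00 -5.e-04 -1.e+00]
shift [0.     0.0003 0.0003] roll -0.0013 F [-0.1 -0.7 -5.1]
[5.02900e-01 1.57000e-02 7.99710e+01 5.82099e+01 9.25570e+00]
[5.57100e-01 7.30000e-03 7.87046e+01 1.63986e+01 8.82040e+00]
0.69 [264.3, 467.0] [0.53566096 0.10255562 0.042     ]
```

View pics/r1.png

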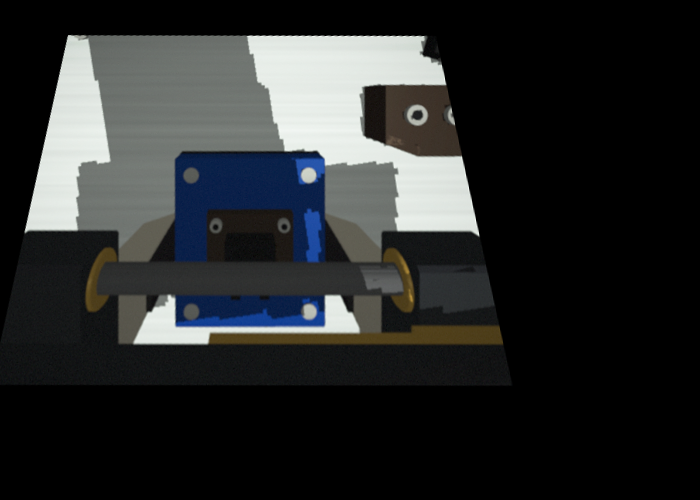

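The rectified wrist view puts the near block's inner edge at row 156, i.e. 47 mm from the tool line, so the tool is centred. The carrier is offset about 1 mm, so I'll correct that on the way in.

```bash
python3 -m inch '0 0.01 0 0 0.07; -0.001 0.025 0 0 0.07; -0.001 0.04 0 0 0.07; -0.001 0.05 0 0 0.07; -0.001 0.055 0 0 0.07'; python3 -m inch '0 0.006 0 0 0.07; 0 0.014 0 0 0.07; 0 0.022 0 0 0.07; 0 0.03 0 0 0.07; 0 0.035 0 0 0.07'
python3 - <<'E'
from h import *
to(.5345,.102,.2255,8.8)
im=arm.get_image("wrist")
for b in box(blue(rect("wrist",im,.060))): print(np.round(b,4))
E
```

```text
clock: 6.55
position: [0.5306, 0.0698, 0.2257]
ee_rot: [0.237, 3.133, 0.001]
force: [-0.4, -0.7, -4.8]
width: 0.869
gripper_force: 8.0
clock: 7.05
position: [0.5359, 0.1032, 0.2257]
ee_rot: [0.241, 3.132, 0.001]
force: [-0.0, 0.4, -4.1]
width: 0.868
gripper_force: 8.0
t 7.05 pos [0.5359 0.1032 0.2257] ydeg 8.78 tilt [ 2.e-04  3.e-04 -1.e+00]
shift [ 0.0012 -0.0014  0.0002] roll 0.0003 F [-0.   0.4 -4.1]
[ 0.5181  0.1071 79.9061 58.0478  8.7462]
[ 0.5726  0.0987 78.8036 17.4486  8.7462]
```

```bash
python3 -m inch '0 0.007 0 0 0.07; 0 0.014 0 0 0.07; 0 0.021 0 0 0.07; 0 0.028 0 0 0.07; 0 0.033 0 0 0.07'; python3 -m inch '0 0 0 0 0.07; 0 0 0 0 0.07; 0 0 0 0 0.07'
python3 - <<'E'
from h import *
to(.5345,.102,.2255,8.8)
im=snap("wrist","w2.png")
for b in box(blue(rect("wrist",im,.060))): print(np.round(b,4))
for r in arm.place_of("wrist","stop")[:2]: print(r["conf"],r["point"],ray("wrist",r["point"],.042))
E
```

```text
clock: 7.6
position: [0.5409, 0.1357, 0.2257]
ee_rot: [0.24, 3.132, 0.0]
force: [-0.7, 0.7, -4.6]
width: 0.869
gripper_force: 8.0
clock: 7.9
position: [0.5408, 0.1344, 0.2257]
ee_rot: [-0.242, -3.132, 0.0]
force: [0.3, 1.2, -4.6]
width: 0.872
gripper_force: 8.0
t 7.9 pos [0.5408 0.1344 0.2257] ydeg 8.85 tilt [-1.e-04 -3.e-04 -1.e+00]
shift [ 0.0013 -0.0329  0.0002] roll -0.0009 F [ 0.3  1.2 -4.6]
[ 0.5228  0.1373 79.868  57.8197  8.7462]
[ 0.5774  0.1287 79.1481 17.4457  8.8418]
```

View pics/w2.png

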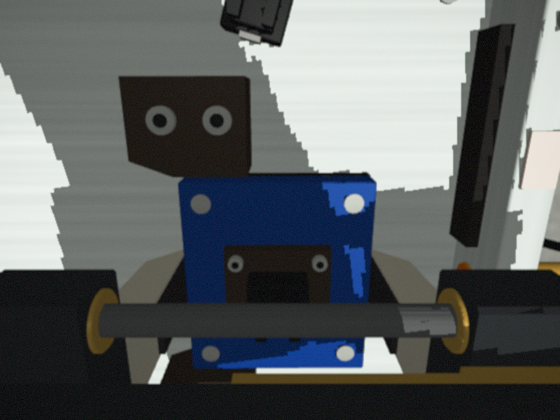

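The picture shows the carrier centred in the gap, with a pad at cols 450–512 still clear of the front finger. Now release, lift and regrasp for a push from behind.

```bash
python3 -m inch '0 0 0 0 0.083; 0 0 0 0 0.088; 0 0 0 0 0.0918; 0 0 0 0 0.0918; 0 0 0 0 0.0918'; python3 -m inch '0 0 -0.01 0 0.0918; 0 0 -0.03 0 0.0918; 0 0 -0.06 0 0.0918; 0 0 -0.09 0 0.0918; 0 0 -0.1 0 0.0918'
python3 -m inch '0 -0.03 0 0 0.0918; 0 -0.06 0 0 0.0918; 0 -0.085 0 0 0.0918; 0 -0.095 0 0 0.0918; 0 -0.095 0 0 0.0918'
python3 - <<'E'
from h import *
print(arm.observe()["joints"].round(3))
im=arm.get_image("top")
for b in box(blue(rect("top",im,.060))): print(np.round(b,4))
im=snap("wrist","w3.png")
for b in box(blue(rect("wrist",im,.060))): print(np.round(b,4))
to(.5345,.102,.2255,8.8)
E
```

```text
clock: 8.5
position: [0.5409, 0.1348, 0.2258]
ee_rot: [0.242, 3.132, 0.0]
force: [0.6, -0.8, -0.2]
width: 1.002
gripper_force: 0.0
clock: 9.0
position: [0.5417, 0.1348, 0.3293]
ee_rot: [0.242, 3.128, 0.003]
force: [0.4, -0.7, 0.2]
width: 1.001
gripper_force: 0.0
clock: 9.5
position: [0.5261, 0.0397, 0.3259]
ee_rot: [-0.246, -3.132, 0.0]
force: [-0.3, 0.1, 0.9]
width: 1.0
gripper_force: 0.0
[-0.381  0.364  0.267  1.925 -0.123  0.868  1.364]
[ 7.10800e-01 -6.00000e-04  7.71409e+01  8.47139e+01  1.98852e+01]
[ 0.5406  0.1337 81.7457 91.8231  8.5959]
[6.55500e-01 1.87000e-02 7.11189e+01 3.05427e+01 8.97260e+00]
t 9.6 pos [0.5264 0.0421 0.3257] ydeg 8.77 tilt [ 1.e-04  8.e-04 -1.e+00]
shift [0.0012 0.0604 0.1003] roll 0.0005 F [ 0.9  0.2 -0.5]
```

```bash
python3 -m inch '0 0 0 -0.1 0.045; 0 0 0 -0.22 0.045; 0 0 0 -0.34 0.045; 0 0 0 -0.46 0.045; 0 0 0 -0.56 0.045';  python3 -m inch '0 0 0 -0.12 0.045; 0 0 0 -0.24 0.045; 0 0 0 -0.36 0.045; 0 0 0 -0.48 0.045; 0 0 0 -0.56 0.045';  python3 -m inch '0 0 0 -0.12 0.045; 0 0 0 -0.24 0.045; 0 0 0 -0.35 0.045; 0 0 0 -0.43 0.045; 0 0 0 -0.45 0.045'; python3 -m inch '0 0 0 0 0.045; 0 0 0 0 0.045;0 0 0 0 0.045'
python3 - <<'E'
from h import *
print(arm.observe()["joints"].round(3))
to(.5272,.0472,.227,-81.2)
E
```

```text
clock: 10.1
position: [0.5265, 0.0429, 0.3256]
ee_rot: [0.645, -3.075, -0.001]
force: [-0.1, 0.6, 0.2]
width: 0.611
gripper_force: 0.0
clock: 10.6
position: [0.5265, 0.0428, 0.3256]
ee_rot: [-1.469, 2.777, 0.001]
force: [0.4, -0.2, 0.3]
width: 0.492
gripper_force: 0.0
clock: 11.1
position: [0.5265, 0.0429, 0.3257]
ee_rot: [-2.049, 2.38, 0.001]
force: [0.1, 0.1, -0.7]
width: 0.492
gripper_force: 0.0
clock: 11.4
position: [0.5264, 0.0415, 0.3257]
ee_rot: [-2.043, 2.386, 0.0]
force: [0.8, -0.4, 0.5]
width: 0.488
gripper_force: 0.0
[-0.046  0.372 -0.175  1.896  0.082  0.88   2.726]
t 11.4 pos [0.5264 0.0415 0.3257] ydeg -81.15 tilt [-2.e-04  2.e-04 -1.e+00]
shift [-0.0057  0.      0.0987] roll -0.001 F [ 0.8 -0.4  0.5]
```

Joint 7 is nearly at its limit (2.726 of 2.74), so I'll turn a half turn back, which gives the same finger line.

```bash
python3 -m inch '0 0 0 0.08 0.045; 0 0 0 0.2 0.045; 0 0 0 0.34 0.045; 0 0 0 0.48 0.045; 0 0 0 0.62 0.045';  python3 -m inch '0 0 0 0.14 0.045; 0 0 0 0.28 0.045; 0 0 0 0.42 0.045; 0 0 0 0.56 0.045; 0 0 0 0.7 0.045';  python3 -m inch '0 0 0 0.14 0.045; 0 0 0 0.28 0.045; 0 0 0 0.42 0.045; 0 0 0 0.56 0.045; 0 0 0 0.7 0.045'; python3 -m inch '0 0 0 0.14 0.045; 0 0 0 0.28 0.045; 0 0 0 0.42 0.045; 0 0 0 0.56 0.045; 0 0 0 0.7 0.045';python3 -m inch '0 0 0 0.12 0.045; 0 0 0 0.24 0.045; 0 0 0 0.34 0.045; 0 0 0 0.4 0.045; 0 0 0 0.42 0.045'; python3 -m inch '0 0 0 0 0.045; 0 0 0 0 0.045;0 0 0 0 0.045'
python3 - <<'E'
from h import *
print(arm.observe()["joints"].round(3))
to(.5272,.0472,.227,98.8)
E
```

```text
clock: 11.9
position: [0.5263, 0.0413, 0.3258]
ee_rot: [-1.209, 2.899, 0.0]
force: [1.1, 0.4, 0.7]
width: 0.493
gripper_force: 0.0
clock: 12.4
position: [0.5263, 0.0414, 0.3258]
ee_rot: [-0.142, 3.138, 0.0]
force: [0.2, 0.3, 1.1]
width: 0.49
gripper_force: 0.0
clock: 12.9
position: [0.5263, 0.0414, 0.3258]
ee_rot: [0.943, 2.997, 0.0]
force: [0.6, -0.1, -0.1]
width: 0.489
gripper_force: 0.0
clock: 13.4
position: [0.5263, 0.0414, 0.3259]
ee_rot: [1.913, 2.492, 0.001]
force: [-0.3, 0.9, -0.1]
width: 0.491
gripper_force: 0.0
clock: 13.9
position: [0.5263, 0.0415, 0.3258]
ee_rot: [2.386, 2.044, 0.0]
force: [-0.1, 0.6, -0.2]
width: 0.491
gripper_force: 0.0
clock: 14.2
position: [0.5263, 0.041, 0.3258]
ee_rot: [-2.384, -2.046, -0.0]
force: [-0.3, -0.1, 0.0]
width: 0.494
gripper_force: 0.0
[-0.607  0.395  0.572  1.942 -0.274  0.881 -0.046]
t 14.2 pos [0.5263 0.041  0.3258] ydeg 98.72 tilt [ 1.e-04  1.e-04 -1.e+00]
shift [ 0.0063 -0.0001  0.0988] roll 0.0015 F [-0.3 -0.1  0. ]
```

```bash
python3 -m inch '0 0 0.03 0 0.045; 0 0 0.06 0 0.045; 0 0 0.085 0 0.045; 0 0 0.095 0 0.045; 0 0 0.098 0 0.045'; python3 -m inch '0.004 0 0 0 0.045; 0.012 0 0 0 0.045; 0.022 0 0 0 0.045; 0.03 0 0 0 0.045; 0.034 0 0 0 0.045'; python3 -m inch '0 0 0 0 0.045; 0 0 0 0 0.045; 0 0 0 0 0.045'
python3 - <<'E'
from h import *
im=snap("wrist","w4.png")
for b in box(blue(rect("wrist",im,.060))): print(np.round(b,4))
to(.5406,.1337,.228,98.8)
for r in arm.place_of("wrist","stop")[:2]: print(r["conf"],r["point"],ray("wrist",r["point"],.042))
E
```

```text
clock: 14.7
position: [0.5261, 0.0408, 0.227]
ee_rot: [-2.384, -2.045, 0.002]
force: [0.0, -0.5, 0.0]
width: 0.487
gripper_force: 0.0
clock: 15.2
position: [0.5317, 0.0763, 0.2281]
ee_rot: [-2.383, -2.047, -0.002]
force: [0.1, -0.9, 0.2]
width: 0.493
gripper_force: 0.0
clock: 15.5
position: [0.5314, 0.0741, 0.2277]
ee_rot: [2.385, 2.044, -0.0]
force: [0.5, -0.9, -0.2]
width: 0.489
gripper_force: 0.0
[ 0.5416  0.1347 78.9259 89.9882  8.9213]
t 15.55 pos [0.5314 0.0741 0.2277] ydeg 98.81 tilt [-1.e-04 -2.e-04 -1.e+00]
shift [ 0.0603 -0.0001 -0.0003] roll -0.0002 F [0.7 0.3 0.2]
```

View pics/w4.png

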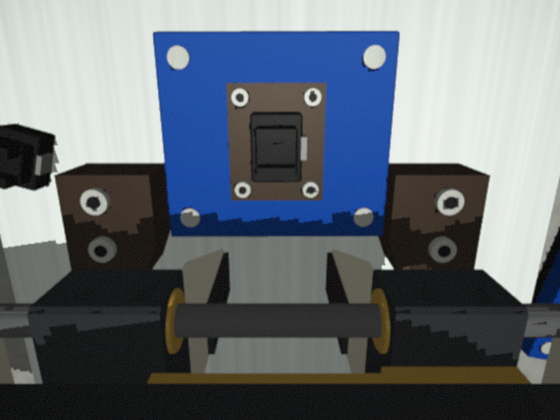

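The picture shows the carrier ahead, square and centred between the blocks, with the fingers about 11 mm behind its rear face. Now push.

```bash
python3 -m inch '0.004 0 0 0 0.045; 0.009 0 0 0 0.045; 0.014 0 0 0 0.045; 0.019 0 0 0 0.045; 0.023 0 0 0 0.045'; python3 -m inch '0.003 0 0 0 0.045; 0.006 0 0 0 0.045; 0.009 0 0 0 0.045; 0.012 0 0 0 0.045; 0.014 0 0 0 0.045'; python3 -m inch '0 0 0 0 0.045; 0 0 0 0 0.045'
python3 - <<'E'
from h import *
im=arm.get_image("wrist")
for b in box(blue(rect("wrist",im,.060))): print(np.round(b,4))
to(.5406,.1337,.228,98.8)
E
```

```text
clock: 16.1
position: [0.535, 0.0974, 0.2277]
ee_rot: [2.385, 2.045, -0.0]
force: [-0.9, -4.4, 1.1]
width: 0.487
gripper_force: 1.9
clock: 16.6
position: [0.5372, 0.1114, 0.2277]
ee_rot: [-2.385, -2.045, -0.0]
force: [-0.3, -5.2, 1.3]
width: 0.487
gripper_force: 1.9
clock: 16.8
position: [0.5372, 0.1116, 0.2277]
ee_rot: [-2.384, -2.045, -0.001]
force: [-0.4, -1.0, 0.9]
width: 0.49
gripper_force: 0.4
[ 0.5458  0.1622 79.2839 89.5234  8.8204]
t 16.85 pos [0.5372 0.1116 0.2277] ydeg 98.75 tilt [ 2.e-04  7.e-04 -1.e+00]
shift [ 0.0224  0.     -0.0003] roll 0.0009 F [-0.8  0.5  0.9]
```

```bash
python3 -m inch '0.002 0 0 0 0.045; 0.004 0 0 0 0.045; 0.006 0 0 0 0.045; 0.007 0 0 0 0.045; 0.008 0 0 0 0.045'; python3 -m inch '0.001 0 0 0 0.045; 0.002 0 0 0 0.045'; python3 -m inch '0.001 0 0 0 0.045; 0.002 0 0 0 0.045'
```

```text
clock: 17.35
position: [0.5384, 0.119, 0.2278]
ee_rot: [2.385, 2.045, -0.0]
force: [0.4, -3.7, 2.1]
width: 0.489
gripper_force: 1.9
clock: 17.55
position: [0.5386, 0.121, 0.2277]
ee_rot: [2.385, 2.045, -0.0]
force: [-1.1, -3.8, 1.7]
width: 0.487
gripper_force: 1.9
clock: 17.75
position: [0.5389, 0.1224, 0.2277]
ee_rot: [2.385, 2.044, -0.001]
force: [-1.3, -7.8, 3.8]
width: 0.492
gripper_force: 4.4
```

```bash
python3 -m inch '0.001 0 0 0 0.045; 0.002 0 0 0 0.045; 0.002 0 0 0 0.045'; python3 -m inch '0.001 0 0 0 0.045; 0.001 0 0 0 0.045'
python3 - <<'E'
from h import *
im=snap("wrist","w5.png")
for b in box(blue(rect("wrist",im,.060))): print(np.round(b,4))
E
```

```text
clock: 18.05
position: [0.5389, 0.1228, 0.2277]
ee_rot: [2.386, 2.042, -0.004]
force: [-2.1, -12.0, 4.9]
width: 0.492
gripper_force: 6.0
clock: 18.25
position: [0.539, 0.1229, 0.2277]
ee_rot: [2.386, 2.041, -0.005]
force: [-2.1, -14.8, 7.1]
width: 0.491
gripper_force: 7.4
[ 0.5474  0.1728 80.0377 89.1066  8.9454]
```

View pics/w5.png

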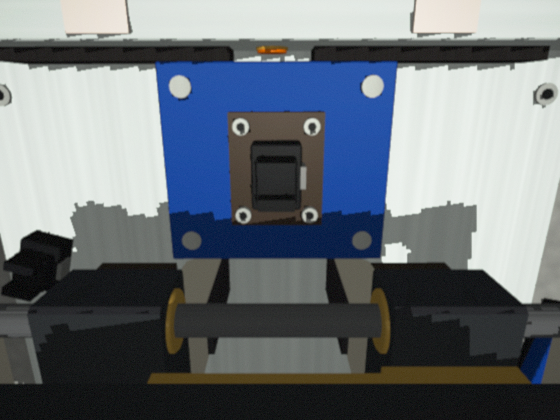

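The carrier's front edge (row 62) sits flat against both pads, and a steady 15 N confirms contact. Back off, lift clear and check.

```bash
python3 -m inch '-0.004 0 0 0 0.045; -0.012 0 0 0 0.045; -0.02 0 0 0 0.045; -0.025 0 0 0 0.045; -0.025 0 0 0 0.045'; python3 -m inch '0 0 -0.02 0 0.045; 0 0 -0.05 0 0.045; 0 0 -0.075 0 0.045; 0 0 -0.085 0 0.045; 0 0 -0.085 0 0.045'; python3 -m inch '0 0 0 0 0.045; 0 0 0 0 0.045; 0 0 0 0 0.045; 0 0 0 0 0.045'
python3 - <<'E'
from h import *
im=snap("wrist","w6.png")
for b in box(blue(rect("wrist",im,.060))): print(np.round(b,4))
r=rect("wrist",im,.060,s=3,x0=.4,y0=.08,w=.26,hh=.2); cv2.imwrite('pics/r6.png',r[:,:,::-1])
to(.5406,.1337,.228,98.8)
E
```

```text
clock: 18.8
position: [0.5355, 0.1004, 0.2278]
ee_rot: [-2.386, -2.044, -0.0]
force: [0.1, -0.6, 0.2]
width: 0.488
gripper_force: 0.0
clock: 19.3
position: [0.536, 0.1016, 0.3138]
ee_rot: [2.384, 2.045, 0.004]
force: [0.3, -0.4, -0.6]
width: 0.491
gripper_force: 0.0
clock: 19.7
position: [0.5354, 0.1012, 0.312]
ee_rot: [-2.385, -2.045, 0.002]
force: [0.1, 0.2, -0.1]
width: 0.492
gripper_force: 0.0
[ 0.5476  0.1733 79.4954 90.1703  8.7778]
[6.91400e-01 4.76000e-02 4.15645e+01 6.11293e+01 1.99831e+01]
t 19.75 pos [0.5355 0.1011 0.3122] ydeg 98.78 tilt [-9.e-04 -4.e-04 -1.e+00]
shift [0.033  0.0001 0.0841] roll 0.0003 F [-0.3 -0.7  0.3]
```

View pics/r6.png

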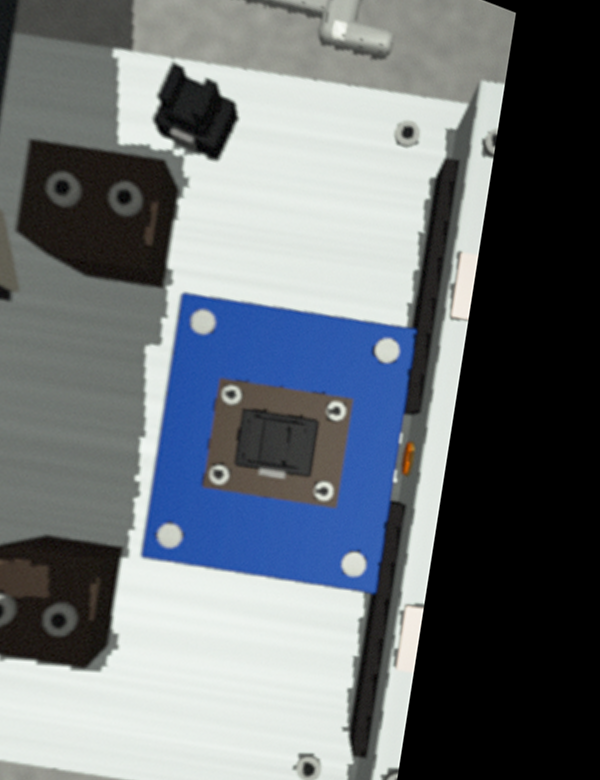

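The carrier lies flat against both pads, centred and out of the gap (yaw 8.78° against the plate's 8.8°), the robot is clear of it, and the loose connector has not moved. Handing in.

```bash
python3 -c "
from cell import arm
print(arm.sign_off())"
```

```text
the job is handed in; nothing more can be done
None
```

The carrier went through the gap and now rests flat and square against both rubber pads; the robot is clear of it and the job is handed in at about 20 s (the hand-in returned no verdict). For the first stretch, up to and partly through the gap, I slid it with a light 8 N fingertip grip rather than pushing, then released it and pushed it home from behind.

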